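Close the lost soup mug's keyed lid

TASK

The lid of the steel soup mug in the plywood holder has been left standing proud because its notch is not over the pin on the mug's ear. Push the lid round with the fingertips, without taking hold of its grip bar, until the notch meets the pin, press the lid down fully home on the rim, and come away. Do not lift the lid, and leave the other lost things where they lie.

Things in the scene. Friction and masses are not known exactly. Their poses are not given: they have to be found in the camera images.
- mug: Steel soup mug, 112 mm across, fixed upright in a birch plywood holder ring (152 mm across, 18 mm tall) screwed to the table. Origin: on the mug's axis at the table top; z up, x from the axis to the pin. Position and yaw vary; the pin points away from the robot, give or take 70 degrees. On the x side a wire side handle reaches out to 101 mm from the axis, under the rim.
- mug_rim (a point): Centre of the mug's rim, 100 mm above the table; the rim lip is 117 mm across. On the x side a flat ear, 22 mm wide and level with the rim, reaches out to 75 mm from the axis and carries the pin. The mug's axis is also the lid's.
- pin_top (a point): Tip of the fixed upright steel pin, 8 mm thick, domed, standing 8 mm above the rim (tip 108 mm above the table), 59 mm from the mug's axis. It does not move.
- lid_top (a point): Centre of the lid's flat top; x axis towards the notch, z up. White plastic disc 120 mm across, 5 mm thick; a plug with a seal in the mug's mouth keeps it level and centred. As found the flat top is 113.5 mm above the table and the underside 108.5 mm, just over the pin's tip; fully home the top is at 105.5 mm. Opposite the notch, 36 mm out, is a steam vent 14 mm across, 2 mm high.
- bar_top (a point): Middle of the top of the lid's straight grip bar, on the axis, 14 mm above the lid's flat top. The bar is 80 mm long and 12 mm wide, solid with the lid, centred, and runs along this point's y axis, square to the direction of the notch (x axis). It can be pushed from its side or pressed on; the jaws must not be lowered over it as in a grasp.
- notch (a point): Middle of the lid's only notch, at the height of the lid's flat top, 59 mm from its centre: a slot open at the lid's edge, 14 mm wide and 10 mm deep inwards from the edge, cut right through. It is over the pin when this point and pin_top have the same x and y; about 3 mm of play either way.
- lid (a joint): Turn of the lid on the mug in rad, counterclockwise from above positive, no end stop; 0 (or any whole turn, 6.283) is where the notch is over the pin. It starts somewhere between 0.9 and 5.4, so the shorter way may be either. Seal friction: turning takes about 0.06 N m and the lid stays wherever it is left.
- lid_press (a joint): How far the lid has been pushed down, in m: 0 as found (proud), 0.008 fully home on its stop. The seal grips: pushing down takes about 5 N all the way, anywhere on the lid or bar, and it stays where left. With the notch off the pin it goes down only 1 to 2 mm and is stopped by the pin. Negative: lifted.
- jigsaw_piece: Wooden jigsaw piece 50 x 50 x 9 mm with two round tabs, lying flat beside the mug; origin at the centre of its underside. Leave alone.
- whistle: Metal pea whistle about 55 mm long and 22 mm high, lying near the mug; origin on the table under its round end. Leave alone.
- frog: Purple rubber frog about 60 mm long, 31 mm high; origin at the centre of its underside. Leave alone.
- hairbrush: Pink plastic hairbrush 210 mm long, 27 mm high, bristles up; origin at its underside between head and handle. Leave alone.
- snack_pot: Smaller round steel snack pot, 84 mm across and 64 mm tall, already closed with a plain round lid without notch; origin at the centre of its underside. Leave alone.
- pencil_tin: Flat metal pencil tin 202 x 77 x 31 mm; origin at the centre of its underside. Leave alone.

How it is judged:
On the way:
1. the notch has been turned to stand over the pin (horizontal distance between notch and pin_top below 0.0045 m).
At the end, for the whole second after the job is handed in: The lid is pressed down at least 6.5 mm of its 8 mm (fully home on the rim), its notch around the pin (within 4.5 mm), at rest, and the robot is clear of it (value of joint lid_press above 0.0065 m and horizontal distance between notch and pin_top below 0.0045 m and velocity of joint lid_press between -0.005 and 0.005 m/s and velocity of joint lid between -0.05 and 0.05 rad/s); the robot touches nothing.
It fails at once if the jaws were lowered over the lid's grip bar as in a grasp (grasp point within 6 mm of the bar's centre line, fingertips well below its top) (x of the grasp point in the frame of lid_top between -0.006 and 0.006 m and y of the grasp point in the frame of lid_top between -0.045 and 0.045 m and z of the grasp point in the frame of lid_top below 0.027 m).
It fails at once if the lid was lifted more than 4 mm (value of joint lid_press below -0.004 m).
It fails at once if another lost thing was moved or lifted by more than 25 mm (distance of any of jigsaw_piece, whistle, frog, hairbrush, snack_pot, pencil_tin from where it was at the start of the episode above 0.025 m).
It also fails if it takes over 48 s, if anything falls off the work surface, if the arm or the gripper's body presses on something with over 40 N, if the wrist force passes 120 N, or if a joint passes its speed limit or range.

ROBOT

A 7-joint arm with a two-finger parallel gripper is mounted at the origin on the work surface. World frame = base frame: x ahead of the robot, y to its left, z up, the work surface at z = 0. Lengths are in m, angles in rad, forces in N, time in s.
With the tool pointing down it reaches from about 0.4 to 0.9 m from the base axis. Payload 5.5 kg.
Tool frame: the origin (TCP) lies midway between the tips of the shut fingers; the grasp point (between the pads) lies 19 mm behind it; x points along the fingers, z is the direction in which the jaws open and shut, and the axes are right-handed (so a half turn about x gives the same grasp; the last joint's range is limited). The gripper opens to 85 mm and grips with 20 to 120 N. Pads are 22 mm wide; open, the fingers measure 114 mm over their backs; the gripper's body (76 mm by 85 mm) begins 54 mm behind the grasp point. The pads swing forward as they close: fully open they stand 13 mm farther back than shut.
Start: joints at [1.44, 0.501, -0.427, 1.55, 0.221, 1.138, -0.21], TCP at [0.249, -0.6, 0.231] pointing down, gripper open.
Joint ranges: [-2.88, 2.88], [-0.31, 2.03], [-1.54, 1.56], [0.2, 2.42], [-1.41, 4.55], [0.19, 2.02], [-2.57, 2.57]. Speed limits (rad/s): [2.57, 2.57, 3.14, 3.14, 3.14, 3.14, 3.14].

INTERFACE

Orientations are given as a 3x3 rotation matrix whose columns are the frame's x, y, z axes.
In Python, from workcell import robot, get_image, camera_info, models gives the robot as it stands. Calls block until the motion is done:
- robot.move_to(position, orientation): joint-space move of the TCP to a pose.
- robot.move_l(position, rotation=None, rate=0.15, guard=None): straight line of the TCP; rotation=None keeps the orientation; rate is the mean speed in m/s. With guard (N) it stops when the force on the tool has changed by that much, and returns True; else False.
- robot.move_j(angles): joint-space move.
- robot.gripper_to(opening, grasp_force=None): finger opening in m; grasp_force is the grip in N (None keeps the last); returns when the fingers have stopped.
- robot.wait(seconds).
- robot.ik(position, orientation): joint angles nearest the present ones, or None.
- get_image(name): name is "scene" or "top" or "wrist"; returns (picture, depth): 384x512x3 uint8, red, green, blue; 384x512 float32, m along the optical axis (not along the pixel's ray), 0 where there is no reading.
- camera_info(name): a dict with "vfov" (degrees; the focal length in pixels is half the picture's height over the tangent of half this angle, whatever the lens; pixels are square), "cx", "cy" (the principal point, pixels), "k1" (the pictures are not rectified: a ray, as slopes to the right and down, at radius r is drawn at 1 + k1 r^2 times it, then the intrinsics apply), "position" and "orientation" of the camera in the world; the wrist camera has in their place "mount" (4x4, takes a point from camera to tool coordinates, whose origin is the TCP and whose axes are the tool frame's). Camera axes: x right, y down, z forward; pixel columns grow to the right and rows downward; lengths in m; the calibration is good to about 2 mm. A picture is of the moment at which its call begins: read the wrist's pose just before it. camera_info takes no time and is no camera call.
A pose or a line that the arm cannot do raises robot.Unreachable and nothing moves.
- robot.close_job(): hands the job in, once; it reports no verdict.
Trained networks look in the newest picture that a camera, given by its name, has taken for a name from the list of things; names that differ only in an ending like _2 or _b are one class to them, and where a whole thing is asked for, a point or a joint stands for the part that bears it (a point fixed in the world has none). Each returns a list of dicts, best first, with "p" (0 to 1); they miss things now and then, are a little off and sometimes report something else, mostly with a low value. They report only what shows in the picture. A call takes as long as a camera call.
- models.recognise(camera, label): "box" ([left, top, width, height] as shares, 0 to 1, of the picture: columns of its width, rows of its height, round what is visible of it).
- models.regions_of(camera, label): "mask" (384x512 bool, what is visible of it) and "box" ([left, top, width, height] as shares, 0 to 1, of the picture: columns of its width, rows of its height, round what is visible of it).
- models.tip_of(camera, label): "location" ([column, row] as shares, 0 to 1, of the picture: columns of its width, rows of its height: a listed point, or the origin of a listed thing).
Readings, each from a call of its own:
- robot.get_clock(): time.
- robot.get_joint_positions(): joint angles.
- robot.get_joint_velocities(): joint speeds.
- robot.get_effort(): joint torques, N m.
- robot.get_ee_pos(): TCP position.
- robot.get_orientation(): TCP orientation.
- robot.get_force(): force on the tool from outside, world axes, zero at the start.
- robot.get_moment(): the same for the moment, N m.
- robot.get_finger_gap(): finger opening in m.
Only numpy, scipy, OpenCV 4.12 (cv2) and the standard library are available. Lean on these libraries where they do the work, as an engineer would, in place of code of your own. Each camera call takes 0.05 s, during which the arm holds its last target.

## Working session

There is one attempt and no reset: what is moved stays moved. The work goes in short steps, each a Python script; the robot and the scene stay as the last script left them, time stands still between calls to the robot, and variables do not carry over. Pictures are saved under pics/ and viewed, and the job is handed in when it is done.

```bash
ls; mkdir -p pics; cat > h.py <<'E'
import numpy as np, cv2
from workcell import robot, get_image, camera_info, models
def ray(cam,u,v):
    c=camera_info(cam); f=192/np.tan(np.radians(c["vfov"])/2)
    d=np.array([(u-c["cx"])/f,(v-c["cy"])/f]); s=d.copy()
    for _ in range(30): s=d/(1+c["k1"]*(s@s))
    r=np.array([s[0],s[1],1.])
    if "mount" in c:
        M=np.array(c["mount"]); R=np.array(robot.get_orientation()); p=np.array(robot.get_ee_pos())
        return p+R@M[:3,3], R@M[:3,:3]@r
    return np.array(c["position"]),np.array(c["orientation"])@r
def at_z(cam,u,v,z):
    o,d=ray(cam,u,v); return o+d*(z-o[2])/d[2]
def at_d(cam,u,v,dep):
    o,d=ray(cam,u,v); return o+d*dep
def px(l): return l[0]*512,l[1]*384
E
python3 - <<'E'
from h import *
for c in ["top","scene","wrist"]:
    im,d=get_image(c); cv2.imwrite(f"pics/{c}0.png",im[:,:,::-1]); np.save(f"pics/{c}0.npy",d)
    print(c,camera_info(c))
    for n,z in [("mug_rim",.1),("pin_top",.108),("lid_top",.1135),("bar_top",.1275),("notch",.1135),("mug",0)]:
        for r in models.tip_of(c,n)[:2]:
            u,v=px(r["location"]); print(n,round(r["p"],2),round(u,1),round(v,1),at_z(c,u,v,z).round(4))
print(robot.get_clock(),robot.get_force())
E
```

```text
pics
top {'vfov': 45.26151293538903, 'cx': 249.16803071125275, 'cy': 176.61891450229126, 'k1': 0.04722410892126881, 'position': array([0.41292309, 0.05791225, 1.31332663]), 'orientation': array([[-0.02041627, -0.9819989 ,  0.18778001],
       [-0.9995921 ,  0.01629741, -0.02345248],
       [ 0.01996999, -0.18818223, -0.98193108]])}
mug_rim 0.58 270.0 218.8 [ 0.5308 -0.0236  0.1   ]
pin_top 0.76 256.6 196.6 [0.5893 0.0105 0.108 ]
pin_top 0.72 374.3 198.1 [ 0.58  -0.301  0.108]
lid_top 0.77 269.0 213.1 [ 0.5445 -0.0206  0.1135]
bar_top 0.73 269.2 217.6 [ 0.5312 -0.0199  0.1275]
mug 0.75 268.1 222.9 [ 0.5289 -0.0246  0.    ]
scene {'vfov': 56.846340339063005, 'cx': 257.11730239756673, 'cy': 193.77867778481232, 'k1': -0.050386401070232255, 'position': array([ 1.07114197, -0.50424473,  0.72115294]), 'orientation': array([[ 0.75095503,  0.42987872, -0.50126922],
       [ 0.66029326, -0.47857401,  0.57877434],
       [ 0.00890835, -0.76561819, -0.64323358]])}
mug_rim 0.88 223.0 196.9 [ 0.5274 -0.0166  0.1   ]
lid_top 0.84 226.2 194.7 [ 0.5391 -0.0151  0.1135]
bar_top 0.97 219.9 189.6 [ 0.5242 -0.0227  0.1275]
bar_top 0.48 332.8 238.6 [0.8412 0.0259 0.1275]
notch 0.74 234.9 187.4 [0.5348 0.0224 0.1135]
mug 0.58 224.8 227.4 [ 0.5389 -0.0281  0.    ]
mug 0.52 221.9 192.8 [0.423  0.0737 0.    ]
wrist {'vfov': 70.10119767225254, 'cx': 256.26585402337594, 'cy': 196.92219203465518, 'k1': -0.020050926243621627, 'mount': array([[ 8.39303138e-04, -2.76383170e-01,  9.61047157e-01,
        -1.43336482e-01],
       [-6.41141802e-04, -9.61047447e-01, -2.76382693e-01,
         7.06756802e-02],
       [ 9.99999442e-01, -3.84198644e-04, -9.83810942e-04,
        -8.70252775e-04],
       [ 0.00000000e+00,  0.00000000e+00,  0.00000000e+00,
         1.00000000e+00]])}
1.05 [-0.33292619 -0.03099355 -0.30936186]
```

```bash
python3 - <<'E'
import cv2
a=cv2.imread("pics/top0.png"); cv2.imwrite("pics/top0c.png",cv2.resize(a[140:300,160:374],None,fx=3.6,fy=3.6,interpolation=cv2.INTER_CUBIC))
a=cv2.imread("pics/scene0.png"); cv2.imwrite("pics/scene0c.png",cv2.resize(a[130:290,120:334],None,fx=3.6,fy=3.6,interpolation=cv2.INTER_CUBIC))
E
```

```text
(no output)
```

View pics/top0.png

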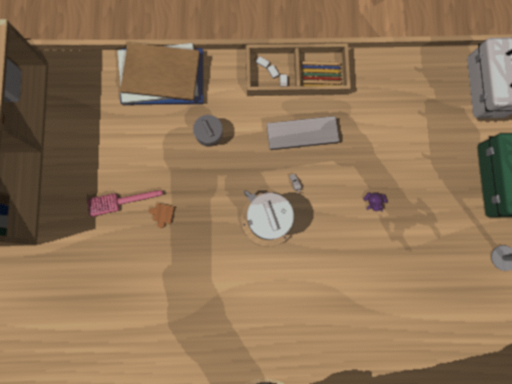

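View pics/top0c.png

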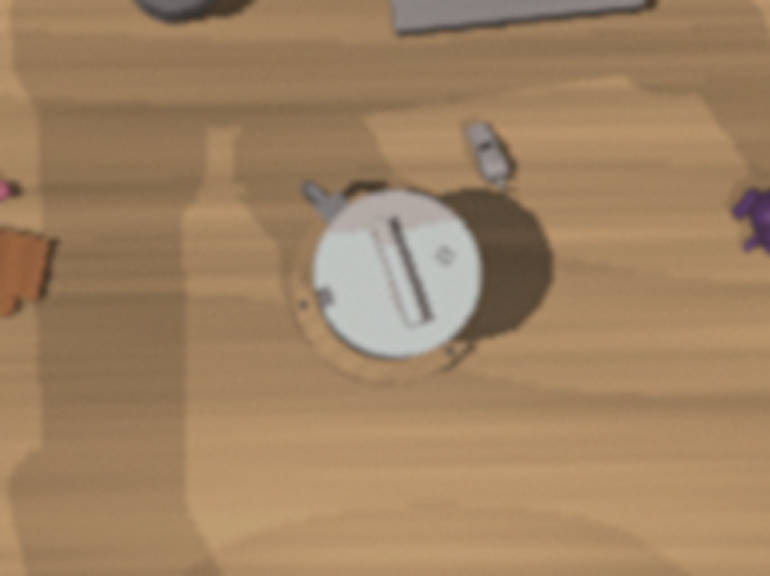

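View pics/scene0c.png

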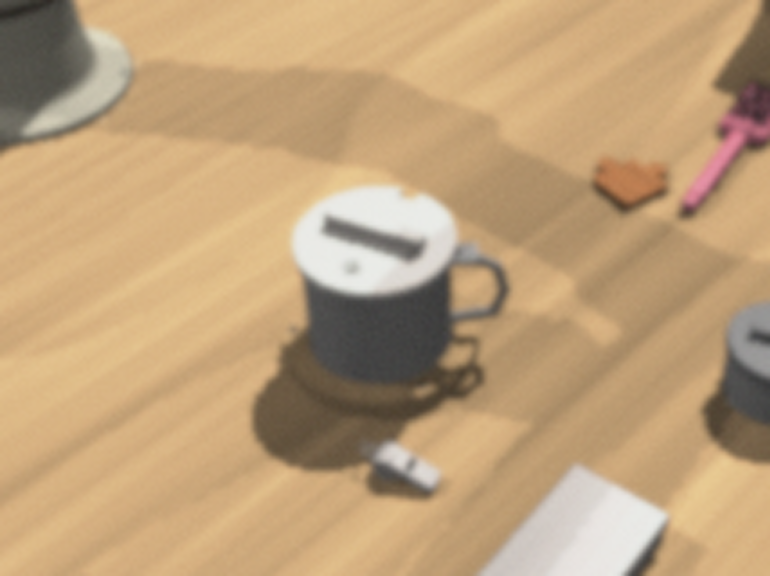

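View pics/scene0.png

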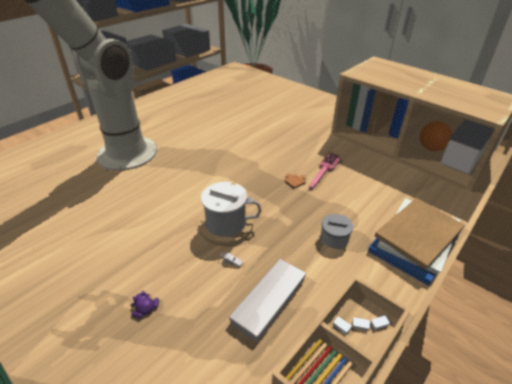

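```bash
python3 - <<'E'
from h import *
def f(u,v,s): return 160+(u+.5)/3.6-.5,140+(v+.5)/3.6-.5
L=np.array([at_z("top",*f(u,v,0),.1135)[:2] for u,v in [(313,272),(482,272),(397,188),(397,357)]])
c=np.array([(L[0]+L[1])[0]/2,(L[0]+L[1])[1]/2]); print(L, L.mean(0))
c=L.mean(0)
for n,(u,v),z in [("notch",(325,298),.1135),("vent",(446,256),.1155),("ear end",(308,187),.1),("bar",(404,272),.1275)]:
    p=at_z("top",*f(u,v,0),z)[:2]; d=p-c; print(n,p,np.hypot(*d),np.degrees(np.arctan2(d[1],d[0])))
im,d=get_image("top"); r=models.regions_of("top","lid_top")
for x in r[:2]:
    m=x["mask"]; print(x["p"],m.sum()); v,u=np.nonzero(m); print(u.mean(),v.mean(),at_z("top",u.mean(),v.mean(),.1135), np.median(d[m]))
    print([np.median([at_d("top",a,b,d[b,a])[2] for a,b in zip(u,v)])])
print(robot.get_ee_pos(),robot.get_orientation(),robot.get_clock())
E
```

```text
[[ 0.53998902  0.03809565]
 [ 0.53778693 -0.08462411]
 [ 0.60052527 -0.02465565]
 [ 0.4777683  -0.02106249]] [ 0.53901738 -0.02306165]
notch [0.52101238 0.02978522] 0.05582985229486425 108.81404720558439
vent [ 0.54966972 -0.05867016] 0.03716770766496451 -73.3453700412479
ear end [0.60452081 0.04035591] 0.09117284176587491 44.07306750769065
bar [ 0.53732308 -0.02694013] 0.004232400840294266 -113.59796872814056
0.77 1594
270.4805520702635 215.25658720200752 [ 0.53869394 -0.02432745  0.1135    ] 1.2029421
[np.float64(0.11361439674160945)]
[ 0.24945029 -0.60021721  0.23130399] [[ 6.25811101e-05  9.23453327e-01  3.83710761e-01]
 [ 2.73477883e-05  3.83710760e-01 -9.23453329e-01]
 [-9.99999998e-01  6.82843751e-05 -1.24136072e-06]] 1.15
```

```bash
cat >> h.py <<'E'
def Rz(a):  # tool down, tool y at heading a (rad)
    x=np.array([0,0,-1.]); y=np.array([np.cos(a),np.sin(a),0]); return np.column_stack([x,y,np.cross(x,y)])
E
python3 - <<'E'
from h import *
c=np.array([.539,-.024])
for a in range(-180,181,20):
    n=np.array([np.cos(np.radians(a)),np.sin(np.radians(a))]); 
    q=robot.ik([*(c),.27],Rz(np.radians(a))); q2=robot.ik([*c,.12],Rz(np.radians(a)))
    print(a,None if q is None else np.round(q,2), None if q2 is None else np.round(q2,2))
a=np.radians(80); n=np.array([np.cos(a),np.sin(a)])
robot.gripper_to(0)
robot.move_to([*(c+0.02*n),.27],Rz(a)); robot.wait(.3)
print(robot.get_clock(),robot.get_ee_pos(),robot.get_force())
im,d=get_image("wrist"); cv2.imwrite("pics/w1.png",cv2.resize(im[:,:,::-1],(768,576),interpolation=cv2.INTER_CUBIC)); np.save("pics/w1.npy",d); cv2.imwrite("pics/w1raw.png",im[:,:,::-1])
for nme,z in [("mug_rim",.1),("pin_top",.108),("lid_top",.1135),("bar_top",.1275),("notch",.1135),("mug",0)]:
    for r in models.tip_of("wrist",nme)[:2]:
        u,v=px(r["location"]); p=at_z("wrist",u,v,z); dd=p[:2]-c; print(nme,round(r["p"],2),round(u,1),round(v,1),p.round(4),np.hypot(*dd).round(4),np.degrees(np.arctan2(dd[1],dd[0])).round(1))
E
```

```text
-180 [ 1.01  0.71 -1.5   1.77  0.73  1.37  0.94] [ 0.74  0.62 -0.97  1.91  0.63  0.95  1.04]
-160 [ 0.97  0.58 -1.34  1.77  0.59  1.28  1.41] [ 0.72  0.61 -0.95  1.91  0.61  0.94  1.4 ]
-140 [ 0.95  0.54 -1.29  1.77  0.55  1.26  1.79] [ 0.91  0.86 -1.3   1.91  0.92  1.15  1.52]
-120 [ 0.95  0.54 -1.29  1.77  0.55  1.26  2.14] [ 0.91  0.86 -1.3   1.91  0.92  1.15  1.86]
-100 [ 0.95  0.54 -1.29  1.77  0.55  1.26  2.49] [-0.92  0.92  1.35  1.96 -1.    1.17 -2.46]
-80 [-0.99  0.57  1.37  1.83 -0.59  1.25 -2.42] [-0.64  0.54  0.82  1.96 -0.52  0.87 -2.51]
-60 [-0.74  0.32  0.91  1.82 -0.28  1.13 -2.36] [-0.12  0.42  0.15  1.94 -0.08  0.79 -2.55]
-40 [ 0.62  0.32 -0.76  1.78  0.24  1.14 -2.48] [ 0.43  0.47 -0.55  1.92  0.32  0.84 -2.55]
-20 [ 0.68  0.34 -0.84  1.78  0.27  1.15 -2.16] [ 0.5   0.49 -0.63  1.92  0.38  0.85 -2.25]
0 [ 0.74  0.36 -0.92  1.77  0.31  1.16 -1.85] [ 0.55  0.51 -0.7   1.92  0.42  0.87 -1.94]
20 [ 0.76  0.37 -0.95  1.77  0.33  1.17 -1.51] [ 0.58  0.52 -0.74  1.91  0.45  0.88 -1.61]
40 [ 0.78  0.38 -0.98  1.77  0.34  1.17 -1.18] [ 0.61  0.54 -0.78  1.91  0.49  0.89 -1
[... 462 characters left out ...]

160 [ 0.97  0.57 -1.33  1.77  0.58  1.28  0.71] [ 0.76  0.64 -1.01  1.91  0.66  0.97  0.67]
180 [ 1.01  0.71 -1.5   1.77  0.73  1.37  0.94] [ 0.74  0.62 -0.97  1.91  0.63  0.95  1.04]
4.5833 [ 0.54250122 -0.00466083  0.26994815] [ 0.16488682 -0.18757133 -0.44632914]
mug_rim 0.8 255.7 193.7 [ 0.539  -0.0188  0.1   ] 0.0052 89.6
mug_rim 0.45 253.6 203.3 [ 0.5345 -0.0301  0.1   ] 0.0076 -126.6
pin_top 0.95 286.8 158.2 [0.5808 0.0178 0.108 ] 0.0592 45.0
lid_top 0.62 254.1 199.3 [ 0.5368 -0.0212  0.1135] 0.0036 128.8
bar_top 0.77 252.0 201.3 [ 0.535  -0.019   0.1275] 0.0064 129.0
notch 0.91 227.6 149.2 [0.5184 0.0397 0.1135] 0.0669 107.9
mug 0.62 254.5 178.2 [ 0.5365 -0.0209  0.    ] 0.004 128.2
```

View pics/w1.png

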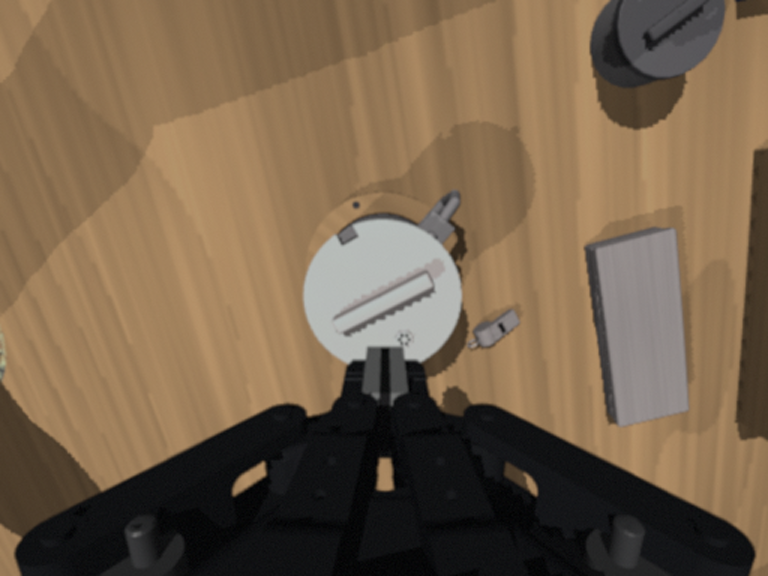

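```bash
cat >> h.py <<'E'
from scipy.optimize import least_squares
def lidfit(cam,im,z,c0):
    """circle fit of lid's edge at height z; returns centre"""
    g=im.astype(int); m=((g.min(2)>140)&(g.max(2)-g.min(2)<40)).astype(np.uint8)
    n,lab,st,ce=cv2.connectedComponentsWithStats(m)
    best=None
    for i in range(1,n):
        if st[i,4]<400: continue
        p=at_z(cam,*ce[i],z)[:2]; dd=np.hypot(*(p-c0))
        if best is None or dd<best[0]: best=(dd,i)
    mm=(lab==best[1]).astype(np.uint8)
    cs,_=cv2.findContours(mm,cv2.RETR_EXTERNAL,cv2.CHAIN_APPROX_NONE)
    h=cv2.convexHull(max(cs,key=cv2.contourArea))[:,0]
    P=np.array([at_z(cam,u,v,z)[:2] for u,v in h])
    s=least_squares(lambda q:np.hypot(*(P-q[:2]).T)-q[2],[*c0,.06],loss="soft_l1",f_scale=.001)
    return s.x,P,mm
E
python3 - <<'E'
from h import *
im=cv2.imread("pics/w1raw.png")[:,:,::-1]
x,P,m=lidfit("wrist",im,.1135,np.array([.539,-.024])); print(x); 
r=np.hypot(*(P-x[:2]).T); print(np.round(r,4))
d=np.load("pics/w1.npy")
for n,(u,v),z in [("notch",(347,236),.1135),("vent",(404,338),.1155),("ear L",(436,211),.1),("ear R",(455,223),.1),("handle end",(455,195),.09),("barR",(433,282),.1275),("barL",(338,325),.1275),("bar",(384,302),.1275)]:
    u,v=(u+.5)/1.5-.5,(v+.5)/1.5-.5
    p=at_z("wrist",u,v,z)[:2]; q=p-x[:2]; print(n,p.round(4),np.hypot(*q).round(4),np.degrees(np.arctan2(q[1],q[0])).round(1), at_d("wrist",u,v,d[int(v+.5),int(u+.5)]).round(4))
E
python3 -c "
import cv2
a=cv2.imread('pics/w1raw.png');cv2.imwrite('pics/w1c.png',cv2.resize(a[110:260,190:330],None,fx=4,fy=4,interpolation=cv2.INTER_CUBIC))"
```

```text
[ 0.5372921  -0.02091681  0.05994635]
[0.06   0.0599 0.0598 0.0599 0.0606 0.0601 0.06   0.0598 0.0598 0.0598
 0.06   0.0601 0.0599 0.0598 0.06   0.06   0.0599 0.0599 0.06   0.0589
 0.0601 0.0601 0.0601 0.06   0.0599 0.0601 0.0599 0.0602 0.0601 0.06
 0.0598 0.0598 0.0599 0.06   0.06   0.0601 0.06   0.0597 0.0594 0.0601
 0.0601 0.06  ]
notch [0.5205 0.0305] 0.0541 108.1 [0.5191 0.0291 0.1014]
vent [ 0.5486 -0.0546] 0.0356 -71.4 [ 0.5487 -0.0544  0.1162]
ear L [0.5885 0.0357] 0.0763 47.9 [0.5947 0.0302 0.0423]
ear R [0.6014 0.0244] 0.0785 35.3 [ 6.163e-01  1.110e-02 -5.000e-04]
handle end [0.6056 0.0442] 0.0944 43.6 [0.6068 0.0437 0.0821]
barR [ 0.5763 -0.0109] 0.0403 14.4 [ 0.5774 -0.0147  0.1133]
barL [ 0.5025 -0.0311] 0.0363 -163.7 [ 0.5029 -0.0303  0.1299]
bar [ 0.5391 -0.0195] 0.0023 37.3 [ 0.5391 -0.0195  0.1275]
```

View pics/w1c.png

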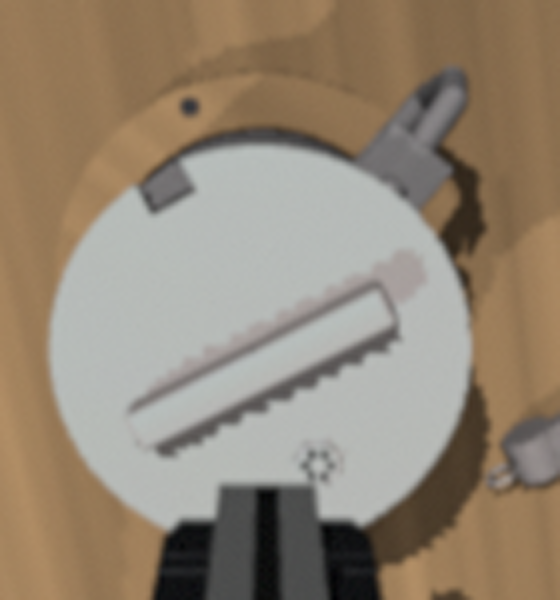

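```bash
cat >> h.py <<'E'
C=np.array([.5373,-.0209])
def lidpose(phi,x,y):
    a=np.radians(phi); e=np.array([np.cos(a),np.sin(a)]); f=np.array([-e[1],e[0]])
    return C+e*x+f*y
def snap(name):
    robot.wait(.15)
    im,d=get_image("wrist"); cv2.imwrite(f"pics/{name}raw.png",im[:,:,::-1]); np.save(f"pics/{name}.npy",d)
    cv2.imwrite(f"pics/{name}.png",cv2.resize(im[:,:,::-1],(768,576),interpolation=cv2.INTER_CUBIC))
    for nme,z in [("pin_top",.108),("notch",.1135),("bar_top",.1275),("lid_top",.1135)]:
        for r in models.tip_of("wrist",nme)[:2]:
            u,v=px(r["location"]); p=at_z("wrist",u,v,z); dd=p[:2]-C; print(nme,round(r["p"],2),round(u,1),round(v,1),p.round(4),np.hypot(*dd).round(4),np.degrees(np.arctan2(dd[1],dd[0])).round(1))
    return im,d
E
python3 - <<'E'
from h import *
ph=108
for p in range(108,36,-6):
    if robot.ik([*lidpose(p,17,0),.12] if 0 else [*lidpose(p,.017,-.027),.1175],Rz(np.radians(p))) is None: print("noik",p)
robot.move_to([*lidpose(ph,.024,-.027),.16],Rz(np.radians(ph)))
robot.wait(.2); f0=robot.get_force()
g=robot.move_l([*lidpose(ph,.024,-.027),.1175],rate=.05,guard=4)
print(g,robot.get_ee_pos(),robot.get_force()-f0)
robot.move_l([*lidpose(ph,.018,-.027),.1175],rate=.03)
print(robot.get_force()-f0)
for p in range(102,47,-6):
    robot.move_l([*lidpose(p,.017,-.027),.1175],Rz(np.radians(p)),rate=.02)
    print(p,(robot.get_force()-f0).round(2),robot.get_clock())
print(robot.get_ee_pos()); snap("w2")
E
```

```text
False [0.55583868 0.01042409 0.11777143] [-1.33139633 -0.10388975 -1.33663436]
[-1.87112219  0.03883116 -1.57155358]
102 [-1.73  1.14 -1.28] 7.3667
96 [-2.06  2.66 -0.73] 7.6833
90 [ 0.27  1.52 -1.85] 8.0
84 [-0.69  1.34 -1.33] 8.3167
78 [-0.37  1.89 -0.71] 8.6333
72 [-0.31  1.57 -0.31] 8.95
66 [-0.73  1.86 -0.15] 9.2667
60 [-0.28  1.69 -0.84] 9.5833
54 [ 0.41  1.34 -0.94] 9.9
48 [ 0.61  0.83 -0.83] 10.2167
[ 0.56859605 -0.02643504  0.11746871]
pin_top 0.93 222.5 169.9 [0.5826 0.0189 0.108 ] 0.0603 41.3
notch 0.86 205.3 170.6 [0.5765 0.0251 0.1135] 0.0605 49.5
bar_top 0.79 211.6 284.0 [ 0.5375 -0.0225  0.1275] 0.0016 -84.5
lid_top 0.92 215.1 270.5 [ 0.5375 -0.0224  0.1135] 0.0015 -83.6
```

View pics/w2.png

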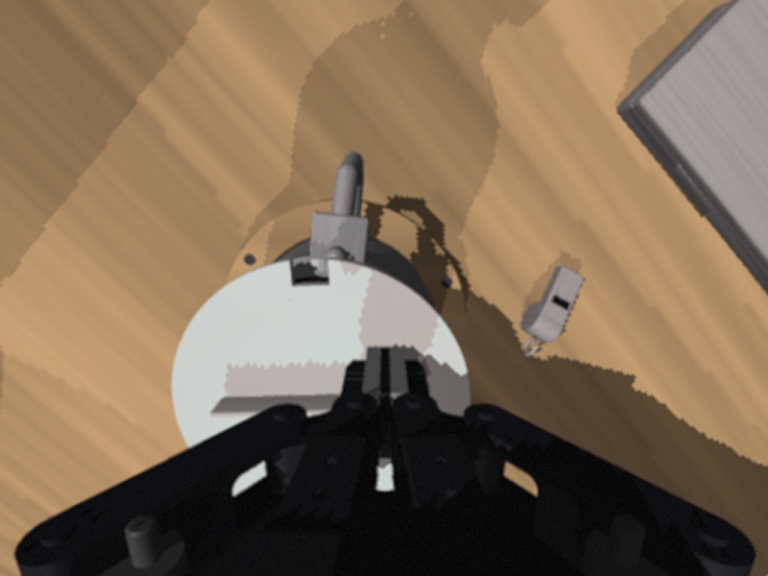

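```bash
python3 - <<'E'
from h import *
for p in (44,40):
    robot.move_l([*lidpose(p,.017,-.027),.1175],Rz(np.radians(p)),rate=.02)
snap("w3")
a=cv2.imread("pics/w3raw.png"); cv2.imwrite("pics/w3c.png",cv2.resize(a[90:230,130:290],None,fx=5,fy=4.2857,interpolation=cv2.INTER_CUBIC))
E
```

```text
pin_top 0.71 209.3 168.3 [0.5836 0.0184 0.108 ] 0.0607 40.3
pin_top 0.43 231.7 209.0 [ 0.5728 -0.0064  0.108 ] 0.0384 22.3
notch 0.86 209.5 173.5 [0.5828 0.0165 0.1135] 0.0589 39.4
bar_top 0.8 209.7 283.1 [ 0.537  -0.0214  0.1275] 0.0006 -124.2
lid_top 0.85 216.1 269.5 [ 0.5382 -0.0225  0.1135] 0.0018 -60.2
```

View pics/w3c.png

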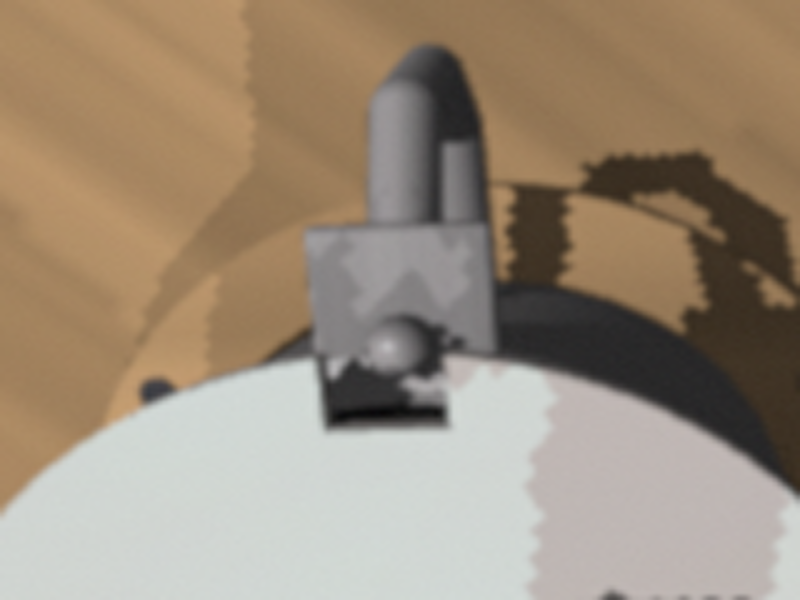

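```bash
python3 - <<'E'
from h import *
p=39
robot.move_l([*lidpose(p,.017,-.027),.1175],Rz(np.radians(p)),rate=.02)
robot.wait(.2)
robot.move_l([*lidpose(p,.025,-.027),.1175],rate=.05)
robot.move_l([*lidpose(p,.025,-.027),.155],rate=.1)
snap("w4")
a=cv2.imread("pics/w4raw.png"); cv2.imwrite("pics/w4c.png",cv2.resize(a[90:230,130:290],None,fx=5,fy=4.2857,interpolation=cv2.INTER_CUBIC))
print(robot.get_clock())
E
```

```text
pin_top 0.6 216.5 171.5 [0.5823 0.0182 0.108 ] 0.0596 41.0
bar_top 0.96 219.9 260.4 [ 0.5383 -0.0209  0.1275] 0.001 0.6
lid_top 0.76 221.4 254.2 [ 0.5358 -0.0219  0.1135] 0.0018 -147.4
13.2167
```

View pics/w4c.png

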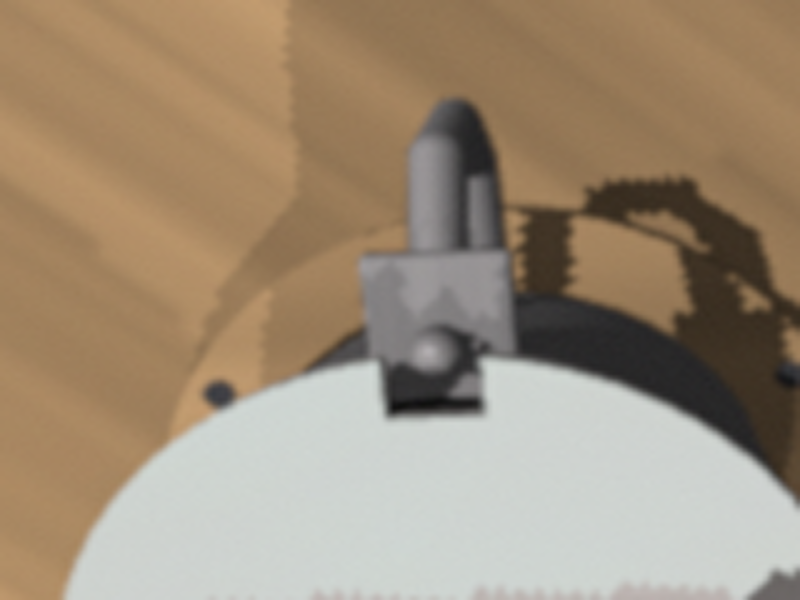

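The pin (crop column 437) sits in the middle of the notch (383–483), so they are aligned. Next I press on the middle of the bar.

```bash
python3 - <<'E'
from h import *
robot.move_l([*lidpose(39,0,0),.16],rate=.1)
robot.wait(.2); f0=robot.get_force()
robot.move_l([*lidpose(39,0,0),.132],rate=.06,guard=15)
g=robot.move_l([*lidpose(39,0,0),.113],rate=.02,guard=30)
print(g,robot.get_ee_pos(),robot.get_force()-f0,robot.get_clock())
robot.wait(.3); print(robot.get_ee_pos(),robot.get_force()-f0)
robot.move_l([*lidpose(39,0,0),.16],rate=.06)
robot.move_l([*lidpose(39,.02,0),.24],rate=.15)
snap("w5")
d=np.load("pics/w5.npy"); im=cv2.imread("pics/w5raw.png")
cv2.imwrite("pics/w5c.png",cv2.resize(im[90:270,150:350],None,fx=3.3,fy=3.3,interpolation=cv2.INTER_CUBIC))
x,P,m=lidfit("wrist",im[:,:,::-1],.1055,C); print(x)
v,u=np.nonzero(m); print(np.percentile([at_d("wrist",a,b,d[b,a])[2] for a,b in zip(u,v) if d[b,a]>0],[10,30,50,70,90]))
print(robot.get_clock())
E
```

```text
True [ 0.53772254 -0.02097946  0.11954122] [-2.53625171 -0.08702214  8.52316097] 15.2583
[ 0.53770954 -0.02100183  0.11955108] [-2.41925703 -0.09085534  7.88755293]
pin_top 0.63 257.5 148.7 [0.5847 0.0175 0.108 ] 0.061 39.0
notch 0.68 256.4 147.8 [0.5853 0.0193 0.1135] 0.0626 39.9
notch 0.31 344.9 172.5 [ 0.6219 -0.0647  0.1135] 0.0953 -27.4
bar_top 0.58 256.1 212.6 [ 0.5372 -0.0193  0.1275] 0.0016 93.6
lid_top 0.81 257.6 205.0 [ 0.5409 -0.0184  0.1135] 0.0044 35.2
[ 0.53797688 -0.02114258  0.06038212]Traceback (most recent call last):
  File "<stdin>", line 14, in <module>
  File "h.py", line 15, in at_d
    o,d=ray(cam,u,v); return o+d*dep
        ~~~^^^^^^^^^
  File "h.py", line 9, in ray
    M=np.array(c["mount"]); R=np.array(robot.get_orientation()); p=np.array(robot.get_ee_pos())
                                       ~~~~~~~~~~~~~~~~~~~~~^^
ValueError: time passes only in moves, steps and waits
```

View pics/w5c.png

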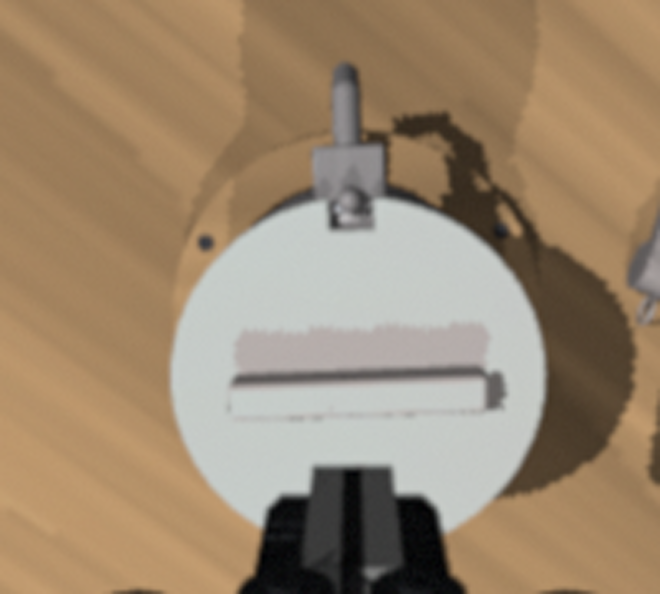

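The tips stopped at z = 0.1195, which is the bar's height when home, and the pin stands in the notch. I'll check the height by depth and by one more gentle touch.

```bash
python3 - <<'E'
from h import *
d=np.load("pics/w5.npy")
for u,v in [(222,185),(255,175),(285,190),(255,210)]: print(at_d("wrist",u,v,float(np.median(d[v-2:v+3,u-2:u+3]))).round(4))
robot.move_l([*lidpose(39,0,0),.13],rate=.15); robot.wait(.2); f0=robot.get_force()
g=robot.move_l([*lidpose(39,0,0),.113],rate=.015,guard=30)
print(g,robot.get_ee_pos(),(robot.get_force()-f0).round(1))
robot.move_l([*lidpose(39,0,0),.16],rate=.08)
robot.move_l([*lidpose(39,.02,0),.24],rate=.15); robot.wait(.4)
snap("w6"); d=np.load("pics/w6.npy")
for u,v in [(222,185),(285,190)]: print(at_d("wrist",u,v,float(np.median(d[v-2:v+3,u-2:u+3]))).round(4))
im=cv2.imread("pics/w6raw.png")
cv2.imwrite("pics/w6c.png",cv2.resize(im[90:270,150:350],None,fx=3.3,fy=3.3,interpolation=cv2.INTER_CUBIC))
print(robot.get_clock(),robot.get_force())
E
```

```text
[0.533  0.0227 0.107 ]
[0.5628 0.0027 0.1072]
[ 0.57   -0.0315  0.1071]
[ 0.5369 -0.0182  0.1205]
True [ 0.5372719  -0.02091554  0.1195733 ] [-2.7  0.8  8.4]
pin_top 0.58 257.9 150.6 [0.5841 0.016  0.108 ] 0.0596 38.3
notch 0.63 253.3 147.3 [0.5843 0.0219 0.1135] 0.0636 42.4
bar_top 0.7 258.1 212.7 [ 0.5385 -0.0211  0.1275] 0.0012 -7.7
lid_top 0.63 253.8 204.6 [ 0.5388 -0.0152  0.1135] 0.0059 75.1
[0.5329 0.0225 0.1063]
[ 0.57   -0.0319  0.1065]
21.5417 [ 0.94611073 -0.53429761 -0.82387974]
```

View pics/w6c.png

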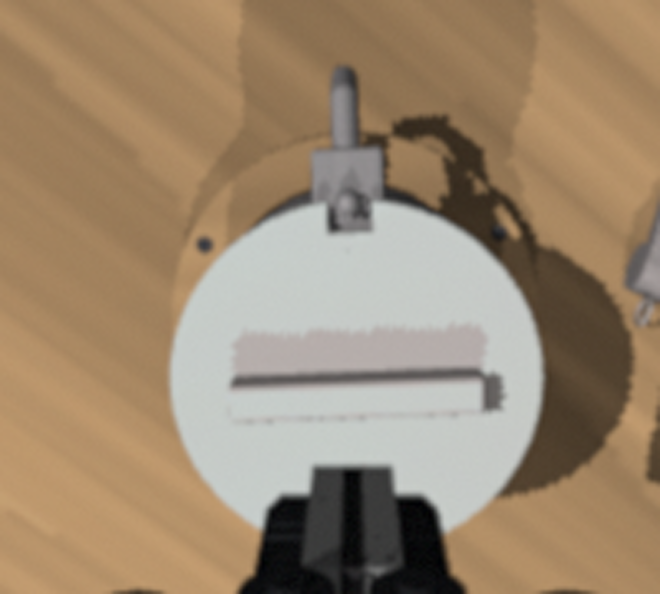

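```bash
python3 -c "
from h import *
robot.close_job()"
```

```text
the job is handed in; nothing more can be done
```

The lid is turned onto the pin and, by my last checks, pressed fully home; the job is handed in at about 21.5 s of the 48 s.

**Turning:** I pushed one end of the grip bar from its side with shut fingertips, about 67° clockwise. The wrist picture showed the pin within about 1 mm of the notch's middle.

**Pressing:** I pressed on the bar's top. The tips stopped hard at z = 0.1195 m, the bar's height when home. A second touch stopped at 0.1196 m.

**After pressing:** The last wrist picture shows the pin standing in the notch and the gripper clear above the lid.

**Checks that disagreed:**
- **Depth:** Camera depth put the lid's top at 0.1063–0.1072 m, against 0.1055 m for fully home. That is within the camera's error of about 2 mm. The fingertip contact height is the better measure.
- **Network points:** After pressing, the network's notch and pin points differed by up to about 6 mm. I had assumed the lid's old, proud height for them and they scatter anyway, so I relied on the picture.
- **Force:** The force reading at each stop was only about 8 N, although the motion stopped on the 30 N guard.

I did not take a final overview picture of the other lost things; the arm only worked above the mug.

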